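# Start the sieve shaker at full speed

### The arm

A 6-joint arm with a two-finger parallel gripper is mounted at the origin on the work surface. World frame = base frame: x ahead of the robot, y to its left, z up, the work surface at z = 0. Lengths are in m, angles in rad, forces in N, time in s.
With the tool pointing down it reaches from about 0.325 to 0.9 m from the base axis. Payload 3.5 kg.
Tool frame: the origin (TCP) lies between the finger pads; the fingertips stand robot.finger_overhang ahead of it and the grasp point (between the pads) lies 11 mm behind it (robot.finger_overhang is the distance from the TCP to the fingertips, in m); z points along the fingers, y is the line along which they close (so a half turn about z gives the same grasp; the last joint's range is limited). The gripper opens to 85 mm and grips with 20 to 120 N. Pads are 22 mm wide; open, the fingers measure 114 mm over their backs; the gripper's body (76 mm by 85 mm) begins 54 mm behind the grasp point. The pads swing forward as they close: fully open they stand 13 mm farther back than shut.
Start: joints at [-1.273, 0.276, -0.026, 1.268, 0, 1.467], TCP at [0.244, -0.575, 0.239] pointing down, gripper open.
Joint ranges: [-3.12, 3.12], [-0.85, 1.88], [-1.08, 1.24], [-1.95, 2.15], [-1.57, 1.53], [-3.14, 3.14]. Speed limits (rad/s): [2.57, 2.57, 3.14, 3.14, 3.14, 3.14].

### API

Orientations are given as a rotation vector (axis times angle).
In Python, from cell import robot gives the robot as it stands. The module is installed in compiled form; this text tells all that it offers.
- The arm moves only by the tool send_rows, never from a script. Its argument "rows" is a list of rows, each a list of 3 entries, a list of its own where there are three numbers: the shift along the tool's x, y, z in units of 0.15 m (1.0 is 0.15 m), then the turn, a rotation vector about the tool's x, y, z in units of 0.5 rad (1.0 is 0.5 rad), then the closure, from -1 (fully open) to 1 (shut). A call has 1 to 8 rows; each row is the pose to reach, as a shift and turn from the pose commanded when the call began, along the tool's axes at that moment; what a row does not reach only later rows make up. A row lasts 1/10 s, in which the tool goes at most 50 mm and 8.59 degrees, less where a joint would pass 70% of its speed; a pose out of reach is approached as far as the arm can. A call with a number of a shift or a turn outside -1 to 1 is refused whole. A call with a gripper value outside its range is refused whole. The fingers move at their own pace and stop on an object; "squeeze" is the grip in N (left out, the last holds). Time passes only in rows, so rows that repeat a pose let the fingers close. It gives the time, the measured TCP pose, the force, the opening and the grip force at its end, in the units of the state.
- robot.get_state(): the state, without advancing time (a new reading comes with each control period).
- robot.camera(name): name is "side" or "top" or "wrist"; returns a dict with "frame" (480x640x3 uint8, red, green, blue), "K" (3x3 intrinsics, pixels), "k1" (the pictures are not rectified: a ray, as slopes to the right and down, at radius r is drawn at 1 + k1 r^2 times it, then the intrinsics apply), "extrinsics" (4x4, takes a point from camera to world coordinates); the wrist camera has in their place "hand_eye" (4x4, takes a point from camera to tool coordinates, whose origin is the TCP and whose axes are the flange's). Camera axes: x right, y down, z forward; pixel columns grow to the right and rows downward; lengths in m; the calibration is good to about 2 mm. A picture is of the moment at which its call begins: read the wrist's pose just before it. There is no depth.
- robot.finish_job(): hands the job in; it is judged then, once.
The state is a dict: "clock": time; "q": joint angles; "qvel": joint speeds; "effort": joint torques, N m; "tool_pos": TCP position; "orientation": TCP orientation; "force": force on the tool from outside, world axes, zero at the start; "wrist_torque": the same for the moment, N m; "finger_gap": opening from 0.0 (shut) to 1.0 (fully open); "finger_force": force on a finger pad.
Only numpy, scipy, OpenCV 4.12 (cv2) and the standard library are available. Lean on these libraries where they do the work, as an engineer would, in place of code of your own. Each camera call takes 0.05 s, during which the arm holds its last target. There are 200 camera calls.

### The job

Start the sieve shaker at full speed: push the paddle lever on the control box past its first notch, all the way over to its far stop, and then press the small start button on the two-button box. Only push and press: do not grip or force the lever, leave the mushroom stop button alone, and leave everything else on the bench standing where it is.

Things in the scene. Friction and masses are not known exactly. Their poses are not given: they have to be found in the camera images.
- speed_box: Speed control, screwed to the bench: grey box 74 x 140 mm (x, y) and 68 mm tall on a dark foot plate 100 x 170 x 10 mm. Origin under its centre, z up. A long black slot runs along its y axis in the top; the lever stands in it and swings along y, from leaning to -y (off) to leaning to +y (full speed). Three raised metal marks beside the slot show the positions; the longest is at the +y (full) end. A stub of cable gland, 18 mm thick, sticks out 21 mm from the +x side.
- lever_pivot (a point): Point of the lever's hinge, inside the box, 50 mm above the bench; the hinge axis is the box's x axis.
- speed (a joint): Angle of the lever in rad: 0 = off, leaning 0.48 rad from upright towards the box's -y; 0.48 = first notch, upright; 0.96 = second (far) stop, leaning 0.48 rad towards +y. It clicks: it is sprung into each of the three positions, falls into the first notch from off, and springs back to that notch unless pushed beyond about 0.73, after which it snaps to the far stop and stays. It takes about 8 to 10 N at the paddle to leave off, and the same again to leave the notch.
- lever_end (a point): Centre of the outer end of the lever, 105 mm from the hinge. The last 45 mm of the lever is a black plastic paddle 28 mm wide (along the box's x) and 12 mm thick; below it is a steel stem 12 mm wide and 8 mm thick.
- station: Two-button box, screwed to the bench: grey, 80 x 150 mm (x, y), 55 mm tall. Origin under its centre, z up. The small start button is 38 mm from the centre towards +y, the mushroom stop button 38 mm towards -y.
- start_top (a point): Centre of the top face of the start button: the small flat black button, 26 mm across, in a steel housing.
- start (a joint): How far the start button is pressed, m: 0 = up, 0.006 = fully down (about 5 N); it springs back. It counts as pressed beyond 0.004.
- stop_top (a point): Centre of the top of the mushroom stop button (black, 42 mm across, 34 mm above the box's top). Not to be pressed.
- stop (a joint): How far the stop button is pressed, m (0 to 0.006). Not to be pressed.
- jar: Small lidded glass sample jar, 44 mm across, 70 tall. Loose bystander, not to be moved. Origin under its centre.
- cup: Open steel cup, 64 mm across the rim, 70 tall. Loose bystander, not to be moved. Origin under its centre.
- wash_bottle: White plastic bottle, 60 mm across, 150 tall. Loose bystander, not to be moved. Origin under its centre.
- brush: Hand brush lying down, 170 mm long. Loose bystander, not to be moved. Origin at the middle of its length, on its underside.
- scoop: Spoon-shaped scoop lying down, 160 mm long. Loose bystander, not to be moved. Origin at the middle of its length, on its underside.
- dish: Shallow white dish, 90 mm across, 18 tall. Loose bystander, not to be moved. Origin under its centre.
- tray: White divided sorting tray, 90 x 80 mm, 25 tall. Loose bystander, not to be moved. Origin under its centre.
There are look-alikes about, which are no part of the job. What is shaped like the station but blue is not meant. Leave any purple look-alike of the speed_box alone.

How it is judged:
By the outcome, as a careful person would: the job done as asked, in the order asked, and still so for the second after the job is handed in, with the robot touching nothing.
It also fails if it takes over 45 s, if anything falls off the work surface, if the arm or the gripper's body presses on something with over 40 N, if the wrist force passes 120 N, or if a joint passes its speed limit or range.

## Working session

There is one attempt and no reset: what is moved stays moved. The work goes in short steps, Python scripts to look and compute and a tool call to move; the robot and the scene stay as the last step left them, time stands still between calls to the robot, and variables do not carry over. Pictures are saved under pics/ and viewed, at most 10 in all, crops included, and the job is handed in when it is done.

Besides the shell and the picture viewer there is one more tool, called after "Emit:" as name([rows], argument=value, ...), one row to a line, values as JSON. send_rows: Moves the arm, as the interface text tells. Shifts and turns lie within -1 to 1; 1 stands for 0.15 m of shift or 0.5 rad of turn. Its arguments: {"type":"object","properties":{"rows":{"type":"array","items":{"type":"array"}},"squeeze":{"type":"number"}},"required":["rows"]}

```bash
mkdir -p pics; python3 - <<'E'
from cell import robot
import cv2,pickle
s=robot.get_state(); print(s, robot.finger_overhang)
for n in("top","side","wrist"):
    c=robot.camera(n); pickle.dump((s,c),open(f"{n}0.pkl","wb")); cv2.imwrite(f"pics/{n}0.png",c["frame"][:,:,::-1])
    print(n,c["K"],c["k1"],c.get("extrinsics",c.get("hand_eye")))
E
```

```text
{'clock': 0.0, 'q': array([-1.27338108e+00,  2.77190465e-01, -2.78702400e-02,  1.26799395e+00,
        1.73299558e-05,  1.46740647e+00]), 'qvel': array([ 1.53685019e-03, -7.52228648e-05, -5.68391898e-04, -1.79710405e-03,
        1.31072420e-04,  6.05277490e-04]), 'effort': array([-1.27542389e-03, -4.45504618e+01,  2.95205104e+01,  1.63013051e-02,
       -7.54439907e-05, -3.08566314e-06]), 'tool_pos': array([ 0.24363005, -0.57474541,  0.238129  ]), 'orientation': array([-3.07651409e+00, -6.24929694e-01,  3.16280440e-04]), 'force': array([ 0.08464751, -0.10942034, -0.63575945]), 'wrist_torque': array([-0.00591785, -0.04890772,  0.03098074]), 'finger_force': 0.0, 'finger_gap': 1.0043775789609555} 0.008
top [[473.42024627   0.         320.39110153]
 [  0.         473.42024627 235.56439561]
 [  0.           0.           1.        ]] 0.037333184566758 [[-0.02436177 -0.98568553  0.16682488  0.45247667]
 [-0.99963515  0.02207135 -0.01557003  0.02267977]
 [ 0.0116651  -0.16714333 -0.9858636   1.09859701]
 [ 0.          0.          0.          1.        ]]
side [[448.6311564    0.         318.20954007]
 [  0.         448.6311564  236.62175535]
 [  0.           0.           1.        ]] -0.0018463894099669154 [[-0.8339508  -0.3068334   0.45867126  0.15095704]
 [-0.55152003  0.43517829 -0.71164985  0.69875442]
 [ 0.01875417 -0.84644735 -0.53214205  0.62616806]
 [ 0.          0.          0.          1.        ]]
wrist [[349.35410905   0.         324.29848023]
 [  0.         349.35410905 237.90543402]
 [  0.           0.           1.        ]] -0.05725630301126455 [[-1.79078680e-04 -9.51153160e-01 -3.08719345e-01  7.84951138e-02]
 [ 9.99997927e-01  4.55872907e-04 -1.98459628e-03  1.17740086e-04]
 [ 2.02839181e-03 -3.08719061e-01  9.51151106e-01 -1.34955815e-01]
 [ 0.00000000e+00  0.00000000e+00  0.00000000e+00  1.00000000e+00]]
```

View pics/top0.png

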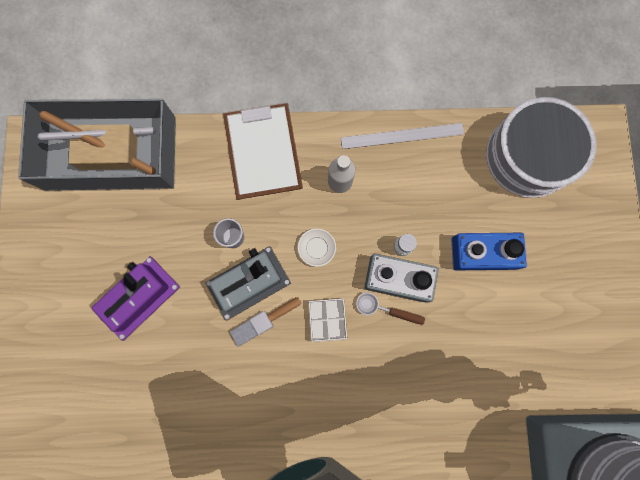

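View pics/side0.png

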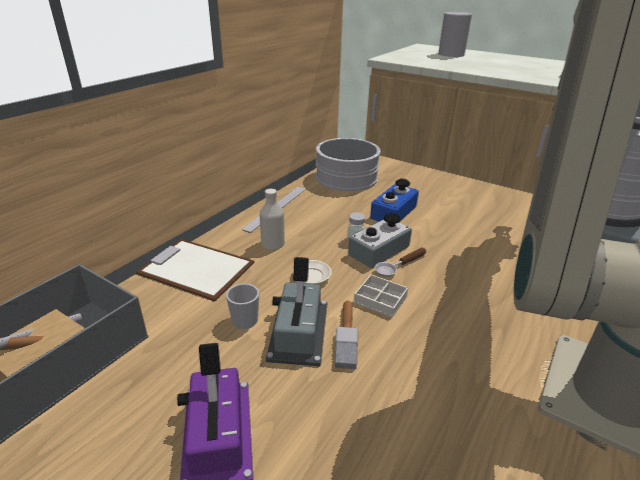

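The top view shows the grey speed box at about (247,283) with its lever at (258,268), the gland on its upper side and the cup, dish and brush around it. The station is at about (402,278), with the start button at (387,273) and the mushroom at (422,281). The side view shows the paddle at (301,268) and the start button at (372,234).

I'll make enlarged crops to get exact pixels.

```bash
python3 - <<'E'
import cv2,numpy as np
t=cv2.imread("pics/top0.png");s=cv2.imread("pics/side0.png")
def cr(i,x,y,w,h,k):return cv2.resize(i[y:y+h,x:x+w],None,fx=k,fy=k,interpolation=cv2.INTER_CUBIC)
A=np.hstack([cr(t,200,240,100,75,4),cr(t,360,240,100,75,4)])
B=np.hstack([cr(s,260,250,100,75,4),cr(s,340,200,100,75,4)])
cv2.imwrite("pics/crop0.png",np.vstack([A,B]))
E
```

```text
(no output)
```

View pics/crop0.png

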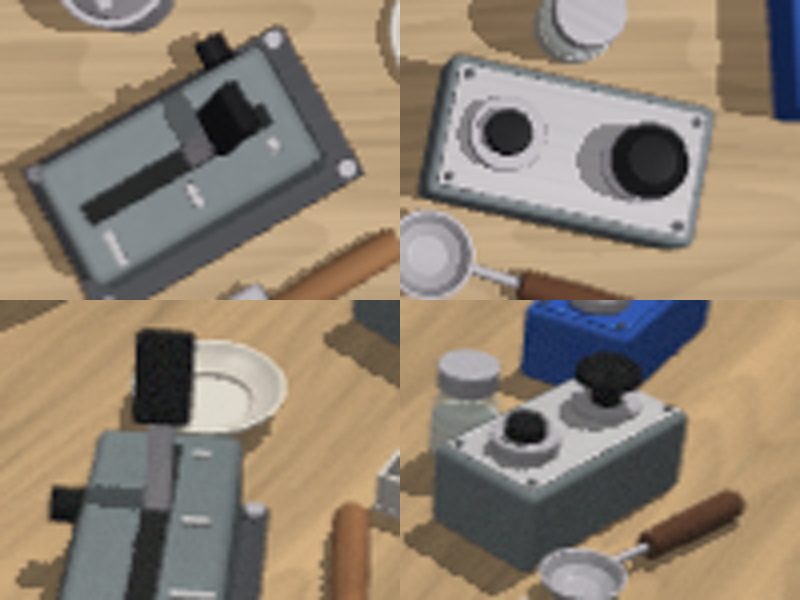

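The crops show the lever leaning right (off) and the longest mark at the left end. Start top is at (386.8,272.8) in the top view and (370.5,230) in the side view, and the paddle's end edge is at (301.5,257.8) in the side view.

```bash
cat > h.py <<'E'
import numpy as np,cv2,pickle
from scipy.spatial.transform import Rotation as R
def ray(c,uv,T=None):
    T=c["extrinsics"] if T is None else T
    K=c["K"]; p=cv2.undistortPoints(np.array([[uv]],float),K,np.array([c["k1"],0,0,0]))[0,0]
    return T[:3,3],T[:3,:3]@np.r_[p,1]
def onz(c,uv,z,T=None):
    o,d=ray(c,uv,T); return o+d*(z-o[2])/d[2]
def tri(r1,r2):
    A=np.c_[r1[1],-r2[1]]; t=np.linalg.lstsq(A,r2[0]-r1[0],rcond=None)[0]
    a,b=r1[0]+t[0]*r1[1],r2[0]+t[1]*r2[1]; return (a+b)/2,np.linalg.norm(a-b)
def wT(s,c):
    T=np.eye(4);T[:3,:3]=R.from_rotvec(s["orientation"]).as_matrix();T[:3,3]=s["tool_pos"];return T@c["hand_eye"]
E
python3 - <<'E'
from h import *
np.set_printoptions(precision=4,suppress=True)
t=pickle.load(open("top0.pkl","rb"))[1];s=pickle.load(open("side0.pkl","rb"))[1]
T=lambda x,y,ox=200:(ox+x/4 if ox==200 else 360+(x-400)/4,240+y/4)
sc=[onz(t,T(*p),.011) for p in((274,38),(348,168),(108,298),(36,173))]
for p in sc:print(p)
print("ctr",(sc[0]+sc[2])/2,(sc[1]+sc[3])/2)
y=(sc[3]+sc[2]-sc[0]-sc[1])[:2];print("yaxis",np.degrees(np.arctan2(y[1],y[0])),np.linalg.norm(y)/2)
print("start",tri(ray(t,T(507,131,1)),ray(s,(340+122/4,200+118/4))))
print("stop",tri(ray(t,T(650,158,1)),ray(s,(340+208/4,200+68/4))))
st=[onz(t,T(x,yy,1),.055) for x,yy in((469,73),(697,121),(678,227),(448,177))]
for p in st:print(p)
print("st ctr",sum(st)/4)
# box frame
c=sum(sc)/4;yh=np.r_[y/np.linalg.norm(y),0];xh=np.r_[yh[1],-yh[0],0]
pv=np.r_[c[:2],.05]
for a in(-.48,.48):
    e=pv+105e-3*(yh*np.sin(a)+np.array([0,0,np.cos(a)])); print("end",a,e)
e=pv+.105*(-yh*np.sin(.48)+np.array([0,0,np.cos(.48)]))
def proj(c,p):
    M=np.linalg.inv(c["extrinsics"]);q=M[:3,:3]@p+M[:3,3]
    return cv2.projectPoints(q[None],np.zeros(3),np.zeros(3),c["K"],np.array([c["k1"],0,0,0]))[0].ravel()
print("lever end px",proj(t,e),proj(s,e)); print("yh",yh)
E
```

```text
[0.6065 0.1264 0.011 ]
[0.5305 0.0845 0.011 ]
[0.4607 0.2205 0.011 ]
[0.532  0.2621 0.011 ]
ctr [0.5336 0.1735 0.011 ] [0.5312 0.1733 0.011 ]
yaxis 117.972880111971 0.1537867211211012
start (array([ 0.5409, -0.1349,  0.0761]), np.float64(0.0003782851186389265))
stop (array([ 0.523 , -0.2107,  0.0811]), np.float64(0.00229238341389366))
[ 0.5752 -0.1187  0.055 ]
[ 0.5457 -0.2434  0.055 ]
[ 0.488  -0.2292  0.055 ]
[ 0.518  -0.1046  0.055 ]
st ctr [ 0.5317 -0.174   0.055 ]
end -0.48 [0.5552 0.1306 0.1431]
end 0.48 [0.5097 0.2162 0.1431]
lever end px [260.2747 265.6891] [300.8517 256.5285]
yh [-0.4691  0.8832  0.    ]
```

Triangulated points agree with the stated sizes: start z is 0.076, and the hinge model projects to the lever end within 2 px in both views. Plan: shut the fingers, come in from the lever's -y side at z ≈ 0.12 and push along the box's +y. First I'll travel high.

Emit:
send_rows([
  [[0.33, -0.28, 0], [0, 0, 0], 1],
  [[0.6, -0.55, 0], [0, 0, 0], 1],
  [[0.94, -0.82, 0], [0, 0, 0], 1],
  [[0.94, -0.82, 0], [0, 0, 0], 1],
  [[0.94, -0.82, 0], [0, 0, 0], 1],
])

```text
clock: 0.65
tool_pos: [0.3266, -0.4027, 0.2389]
orientation: [-3.074, -0.632, -0.0]
force: [0.3, -0.3, 0.3]
finger_gap: 0.142
finger_force: 0.0
```

Emit:
send_rows([
  [[0.33, -0.28, 0], [0, 0, 0], 1],
  [[0.6, -0.55, 0], [0, 0, 0], 1],
  [[0.94, -0.82, 0], [0, 0, 0], 1],
  [[0.94, -0.82, 0], [0, 0, 0], 1],
  [[0.94, -0.82, 0], [0, 0, 0], 1],
])

```text
clock: 1.15
tool_pos: [0.4085, -0.236, 0.2392]
orientation: [-3.076, -0.633, -0.001]
force: [-0.7, -1.0, 0.1]
finger_gap: 0.003
finger_force: 0.0
```

Emit:
send_rows([
  [[0.33, -0.28, 0], [0, 0, 0], 1],
  [[0.6, -0.55, 0], [0, 0, 0], 1],
  [[0.94, -0.82, 0], [0, 0, 0], 1],
  [[0.94, -0.82, 0], [0, 0, 0], 1],
  [[0.94, -0.82, 0], [0, 0, 0], 1],
])

```text
clock: 1.65
tool_pos: [0.4912, -0.0686, 0.2392]
orientation: [-3.077, -0.632, -0.002]
force: [-0.7, -0.4, -0.2]
finger_gap: 0.0
finger_force: 0.0
```

Emit:
send_rows([
  [[0.33, -0.28, 0], [0, 0, 0], 1],
  [[0.6, -0.55, 0], [0, 0, 0], 1],
  [[0.94, -0.82, 0], [0, 0, 0], 1],
  [[0.94, -0.82, 0], [0, 0, -0.17], 1],
  [[0.94, -0.82, 0], [0, 0, -0.17], 1],
])

```text
clock: 2.15
tool_pos: [0.5736, 0.0993, 0.2389]
orientation: [-3.048, -0.762, -0.002]
force: [-0.3, -1.5, 0.2]
finger_gap: -0.0
finger_force: 0.0
```

```bash
cat > st.py <<'E'
from cell import robot
from h import *
import sys
np.set_printoptions(precision=4,suppress=True)
s=robot.get_state();M=R.from_rotvec(s["orientation"]).as_matrix()
print(s["clock"],s["tool_pos"],s["force"],s["finger_gap"]);print(M)
yh=np.array([-.4691,.8832,0]);xh=np.array([.8832,.4691,0]);c=np.array([.5324,.1734,0])
d=s["tool_pos"]-c;print("in box x,y",d@xh,d@yh,s["tool_pos"][2])
def to(p):print("units to",p,M.T@(np.array(p)-s["tool_pos"])/.15)
to([*(c-.092*yh)[:2],.123]);to([.5409,-.1349,.12])
if len(sys.argv)>1:
    n=sys.argv[1]
    for v in sys.argv[2:]:
        s=robot.get_state();k=robot.camera(v);pickle.dump((s,k),open(n+v+".pkl","wb"));cv2.imwrite(f"pics/{n}{v}.png",k["frame"][:,:,::-1])
E
python3 st.py a wrist
```

```text
2.15 [0.5736 0.0993 0.2389] [-0.2814 -1.4776  0.1615] -5.237610984777768e-05
[[ 0.8824  0.4705  0.0014]
 [ 0.4705 -0.8824  0.0005]
 [ 0.0014  0.0002 -1.    ]]
in box x,y 0.0016380853281203454 -0.0847288405116385 0.2388722788653108
units to [np.float64(0.5755572), np.float64(0.09214560000000001), 0.123] [-0.0121  0.0483  0.7725]
units to [0.5409, -0.1349, 0.12] [-0.9281  1.2753  0.7915]
```

View pics/awrist.png

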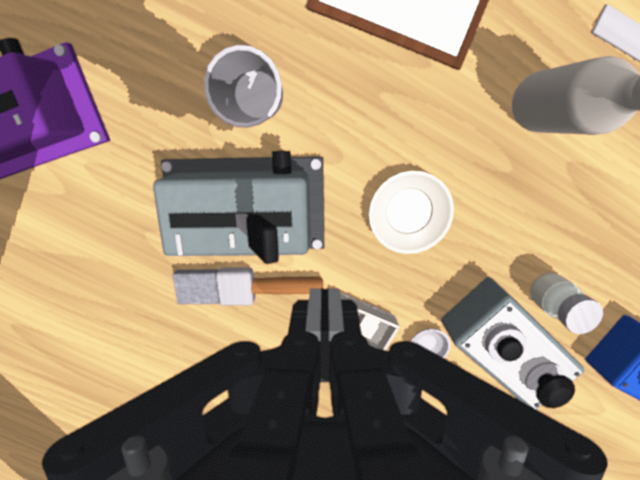

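The wrist view shows the speed box at (238,205), lever paddle end at about (268,250) leaning right, and the fingers lined up with the box axes. I'll lower just outside the paddle.

Emit:
send_rows([
  [[-0.01, 0.06, 0.2], [0, 0, 0], 1],
  [[-0.01, 0.06, 0.5], [0, 0, 0], 1],
  [[-0.01, 0.06, 0.77], [0, 0, 0], 1],
  [[-0.01, 0.06, 0.77], [0, 0, 0], 1],
  [[-0.01, 0.06, 0.77], [0, 0, 0], 1],
])

```text
clock: 2.7
tool_pos: [0.5733, 0.0872, 0.1237]
orientation: [3.05, 0.752, -0.004]
force: [0.5, -0.2, 0.7]
finger_gap: 0.004
finger_force: 0.0
```

```bash
python3 st.py b wrist
```

```text
2.7 [0.5733 0.0872 0.1237] [ 0.4682 -0.2464  0.7008] 0.0037772795505613766
[[ 0.8854  0.4648 -0.0022]
 [ 0.4648 -0.8854 -0.0006]
 [-0.0022 -0.0005 -1.    ]]
in box x,y -0.004326579628451835 -0.09533553985298732 0.12369102699727948
units to [np.float64(0.5755572), np.float64(0.09214560000000001), 0.123] [ 0.0287 -0.0223  0.0046]
units to [0.5409, -0.1349, 0.12] [-0.8793  1.2105  0.026 ]
```

View pics/bwrist.png

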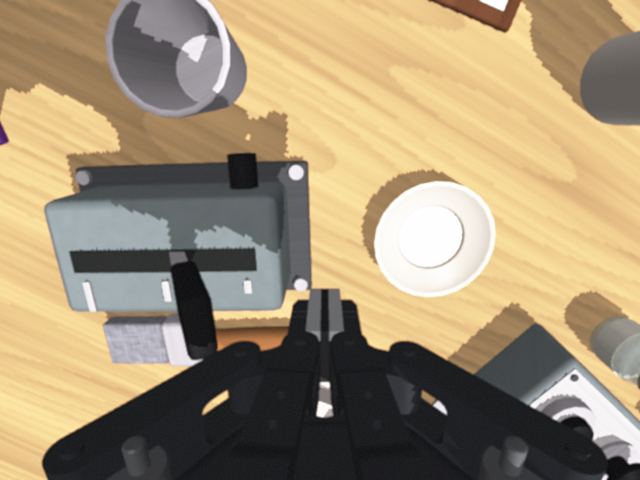

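The fingers at (325,300) are clear of the paddle, which runs from (190,270) to (205,350), and at its height. I'll push slowly along box +y.

Emit:
send_rows([
  [[0.03, -0.06, 0], [0, 0, 0], 1],
  [[0.03, -0.12, 0], [0, 0, 0], 1],
  [[0.03, -0.18, 0], [0, 0, 0], 1],
  [[0.03, -0.23, 0], [0, 0, 0], 1],
  [[0.03, -0.28, 0], [0, 0, 0], 1],
  [[0.03, -0.33, 0], [0, 0, 0], 1],
  [[0.03, -0.38, 0], [0, 0, 0], 1],
  [[0.03, -0.42, 0], [0, 0, 0], 1],
])

```text
clock: 3.55
tool_pos: [0.5485, 0.1478, 0.1247]
orientation: [-3.049, -0.756, -0.002]
force: [-0.5, 0.2, -0.7]
finger_gap: -0.006
finger_force: 0.0
```

Emit:
send_rows([
  [[0, -0.04, 0], [0, 0, 0], 1],
  [[0, -0.08, 0], [0, 0, 0], 1],
  [[0, -0.12, 0], [0, 0, 0], 1],
  [[0, -0.16, 0], [0, 0, 0], 1],
  [[0, -0.2, 0], [0, 0, 0], 1],
  [[0, -0.24, 0], [0, 0, 0], 1],
  [[0, -0.28, 0], [0, 0, 0], 1],
  [[0, -0.28, 0], [0, 0, 0], 1],
])

```text
clock: 4.35
tool_pos: [0.528, 0.1849, 0.1234]
orientation: [-3.048, -0.757, 0.002]
force: [-0.5, 0.4, -0.2]
finger_gap: 0.003
finger_force: 0.0
```

```bash
python3 st.py c wrist
```

```text
4.35 [0.528  0.1849 0.1234] [-0.4509  0.367  -0.1669] 0.0034913638887942803
[[ 0.8837  0.468  -0.0016]
 [ 0.468  -0.8837  0.001 ]
 [-0.0009 -0.0017 -1.    ]]
in box x,y 0.0014821613328253984 0.01225980977715225 0.12338488738832167
units to [np.float64(0.5755572), np.float64(0.09214560000000001), 0.123] [-0.009   0.6951  0.0014]
units to [0.5409, -0.1349, 0.12] [-0.9215  1.9247  0.0202]
```

View pics/cwrist.png

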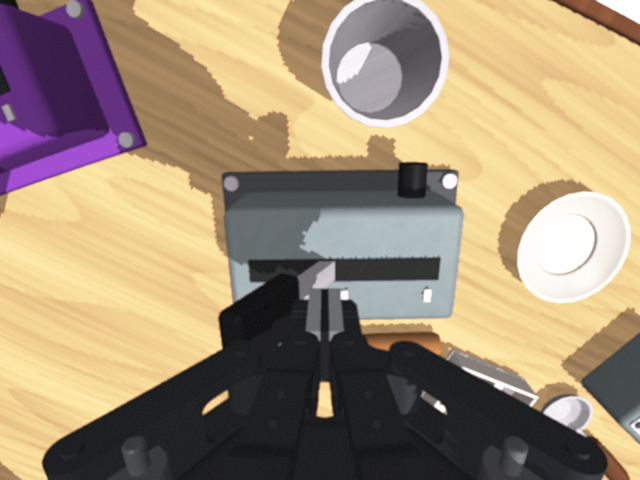

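The paddle now leans left, its end at (230,320). That matches the far stop (predicted column about 229), and there's no contact force. I'll back off, lift and go to the start button.

Emit:
send_rows([
  [[0, 0.1, 0], [0, 0, 0], 1],
  [[0, 0.2, -0.1], [0, 0, 0], 1],
  [[0, 0.3, -0.3], [0, 0, 0], 1],
  [[-0.1, 0.5, -0.4], [0, 0, 0], 1],
  [[-0.3, 0.75, -0.4], [0, 0, 0], 1],
  [[-0.46, 0.96, -0.4], [0, 0, 0], 1],
  [[-0.46, 0.96, -0.4], [0, 0, 0], 1],
])

```text
clock: 5.1
tool_pos: [0.535, 0.0196, 0.1841]
orientation: [3.05, 0.746, -0.0]
force: [1.2, 0.3, 0.5]
finger_gap: -0.001
finger_force: 0.0
```

Emit:
send_rows([
  [[-0.2, 0.3, 0], [0, 0, 0], 1],
  [[-0.4, 0.6, 0], [0, 0, 0], 1],
  [[-0.46, 0.96, 0], [0, 0, 0], 1],
  [[-0.46, 0.96, 0], [0, 0, 0], 1],
  [[-0.46, 0.96, 0.3], [0, 0, 0], 1],
  [[-0.46, 0.96, 0.42], [0, 0, 0], 1],
  [[-0.46, 0.96, 0.42], [0, 0, 0], 1],
])

```text
clock: 5.8
tool_pos: [0.5386, -0.1341, 0.1173]
orientation: [-3.045, -0.754, 0.009]
force: [-0.2, 0.4, -0.5]
finger_gap: 0.001
finger_force: 0.0
```

```bash
python3 st.py d top side wrist; python3 - <<'E'
import cv2,numpy as np
def cr(i,x,y,w,h,k):return cv2.resize(i[y:y+h,x:x+w],None,fx=k,fy=k,interpolation=cv2.INTER_CUBIC)
t,s,w=[cv2.imread(f"pics/d{n}.png") for n in("top","side","wrist")]
cv2.imwrite("pics/dm.png",np.vstack([np.hstack([cr(t,200,240,100,75,4),cr(s,260,230,100,75,4)]),np.hstack([cr(s,340,170,100,75,4),cr(w,120,180,400,300,1)])]))
E
```

```text
5.8 [ 0.5386 -0.1341  0.1173] [-0.1747  0.4188 -0.4965] 0.0006052629467821368
[[ 0.8843  0.4668 -0.007 ]
 [ 0.4668 -0.8843  0.0031]
 [-0.0047 -0.006  -1.    ]]
in box x,y -0.13874534393962618 -0.2745052128661061 0.11731866443297985
units to [np.float64(0.5755572), np.float64(0.09214560000000001), 0.123] [ 0.9217 -1.2191 -0.0349]
units to [0.5409, -0.1349, 0.12] [ 0.0108  0.0117 -0.018 ]
```

View pics/dm.png

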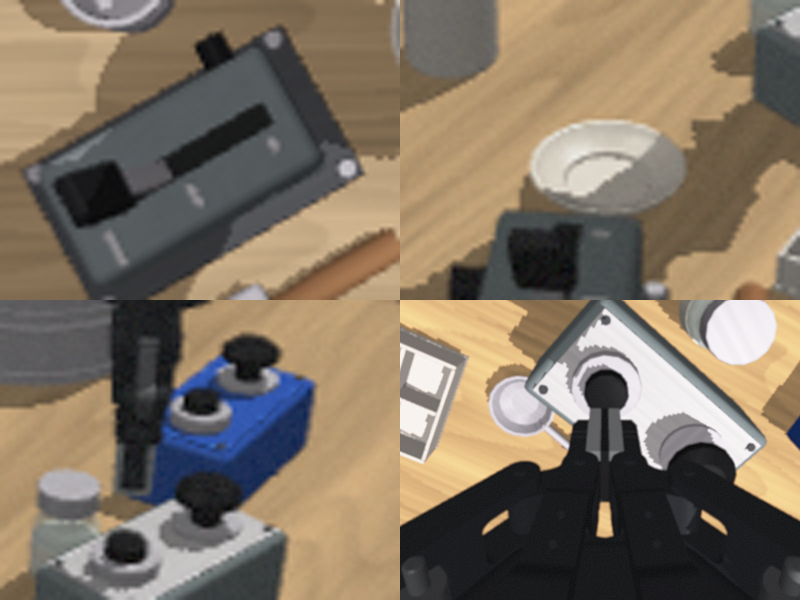

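The lever is at the far stop by the longest mark (paddle at crop (95,195)). The start button shows just ahead of the fingertips at wrist pixel (327,268). The finger linkage reaches towards the mushroom, so I'll turn the closing axis across the station before pressing.

Emit:
send_rows([
  [[0.01, 0.01, -0.2], [0, 0, -0.3], 1],
  [[0.01, 0.01, -0.2], [0, 0, -0.6], 1],
  [[0.01, 0.01, -0.2], [0, 0, -0.9], 1],
  [[0.01, 0.01, -0.2], [0, 0, -1], 1],
  [[0.01, 0.01, -0.2], [0, 0, -1], 1],
])

```text
clock: 6.45
tool_pos: [0.545, -0.136, 0.153]
orientation: [2.765, 1.486, 0.004]
force: [0.7, 0.2, 0.0]
finger_gap: 0.004
finger_force: 0.0
```

Emit:
send_rows([
  [[0, 0, 0], [0, 0, -0.3], 1],
  [[0, 0, 0], [0, 0, -0.6], 1],
  [[0, 0, 0], [0, 0, -0.7], 1],
  [[0, 0, 0], [0, 0, -0.7], 1],
  [[0, 0, 0], [0, 0, -0.7], 1],
])

```text
clock: 6.95
tool_pos: [0.5441, -0.1359, 0.1517]
orientation: [2.467, 1.943, 0.001]
force: [-0.4, -0.7, 0.4]
finger_gap: 0.003
finger_force: 0.0
```

```bash
python3 st.py e wrist; python3 - <<'E'
from h import *
s,c=pickle.load(open("ewrist.pkl","rb"));f=c["frame"];T=wT(s,c)
m=cv2.inRange(f,(0,0,0),(60,60,60))
# light panel/steel circle around button: print dark blobs in upper part
n,l,st,ce=cv2.connectedComponentsWithStats(m)
for i in range(1,n):
    if st[i,4]>150: print(st[i],ce[i],onz(c,ce[i],.076,T))
s2,c2=pickle.load(open("dwrist.pkl","rb"));print(onz(c2,(327,268),.076,wT(s2,c2)))
E
```

```text
6.95 [ 0.5441 -0.1359  0.1517] [-0.3971 -0.7486  0.4313] 0.002820747739604332
[[ 0.2344  0.9722  0.0015]
 [ 0.9722 -0.2344 -0.0005]
 [-0.0002  0.0016 -1.    ]]
in box x,y -0.13477791051085197 -0.27864363303599277 0.15167626321828886
units to [np.float64(0.5755572), np.float64(0.09214560000000001), 0.123] [ 1.5271 -0.1525  0.1907]
units to [0.5409, -0.1349, 0.12] [ 0.0015 -0.0225  0.2111]
[ 302  234   36   38 1088] [319.5625     252.13051471] [ 0.54081826 -0.13401682  0.076     ]
[320 290   9  42 333] [324.2972973  311.14714715] [ 0.5337285  -0.17636435  0.076     ]
[   43   301   565   179 54993] [325.33166039 420.84305275] [ 0.51176407 -0.2708358   0.076     ]
[ 0.54433581 -0.1347684   0.076     ]
```

View pics/ewrist.png

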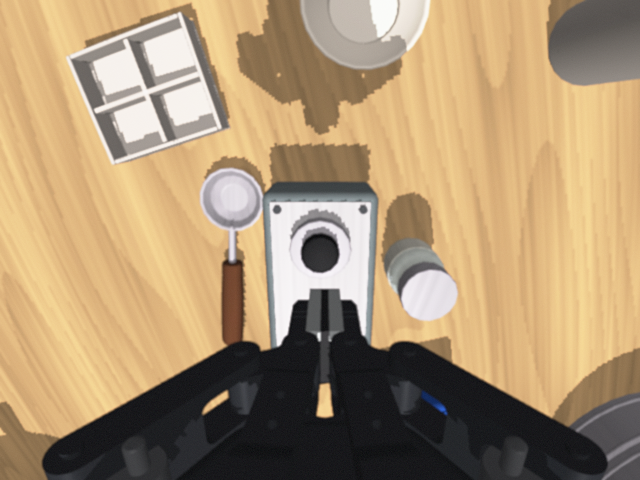

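The second wrist view puts the button at (0.541,-0.134), which agrees with the first measurement. It sits at pixel (320,252), and the linkage now spans across the station. I'll descend and press.

Emit:
send_rows([
  [[0.01, -0.02, 0.2], [0, 0, 0], 1],
  [[0.01, -0.02, 0.38], [0, 0, 0], 1],
  [[0.01, -0.02, 0.42], [0, 0, 0], 1],
  [[0.01, -0.02, 0.44], [0, 0, 0], 1],
  [[0.01, -0.02, 0.46], [0, 0, 0], 1],
  [[0.01, -0.02, 0.47], [0, 0, 0], 1],
  [[0.01, -0.02, 0.47], [0, 0, 0], 1],
])

```text
clock: 7.7
tool_pos: [0.5416, -0.1339, 0.0814]
orientation: [2.466, 1.945, 0.001]
force: [-2.0, 0.9, 3.0]
finger_gap: 0.0
finger_force: 1.7
```

Emit:
send_rows([
  [[0, 0, 0.01], [0, 0, 0], 1],
  [[0, 0, 0.015], [0, 0, 0], 1],
  [[0, 0, 0.02], [0, 0, 0], 1],
  [[0, 0, 0.02], [0, 0, 0], 1],
])

```text
clock: 8.1
tool_pos: [0.5417, -0.134, 0.0789]
orientation: [2.465, 1.945, 0.001]
force: [-3.3, 0.9, 9.8]
finger_gap: 0.002
finger_force: 5.3
```

Emit:
send_rows([
  [[0, 0, 0.005], [0, 0, 0], 1],
  [[0, 0, 0.01], [0, 0, 0], 1],
  [[0, 0, 0.01], [0, 0, 0], 1],
])

```text
clock: 8.4
tool_pos: [0.5418, -0.134, 0.0788]
orientation: [2.465, 1.945, 0.002]
force: [-6.0, 3.0, 19.8]
finger_gap: -0.0
finger_force: 9.3
```

Contact came at z ≈ 0.084, and it bottomed hard about 5–6 mm lower at over 10 N, so the button is fully down. I'll lift off.

Emit:
send_rows([
  [[0, 0, -0.1], [0, 0, 0], 1],
  [[0, 0, -0.4], [0, 0, 0], 1],
  [[0, 0, -0.8], [0, 0, 0], 1],
  [[0, 0, -0.8], [0, 0, 0], 1],
  [[0, 0, -0.8], [0, 0, 0], 1],
])

```text
clock: 8.9
tool_pos: [0.5434, -0.1346, 0.1987]
orientation: [2.462, 1.942, 0.006]
force: [-0.5, -0.5, 0.0]
finger_gap: 0.005
finger_force: 0.0
```

```bash
python3 st.py f top side; python3 - <<'E'
import cv2,numpy as np
def cr(i,x,y,w,h,k):return cv2.resize(i[y:y+h,x:x+w],None,fx=k,fy=k,interpolation=cv2.INTER_CUBIC)
t,s=[cv2.imread(f"pics/f{n}.png") for n in("top","side")]
cv2.imwrite("pics/fm.png",np.hstack([cr(t,190,200,250,250,1.6),cr(s,220,160,240,250,1.6)]))
E
```

```text
8.9 [ 0.5434 -0.1346  0.1987] [-0.5085 -0.5151  0.0089] 0.004711125706489987
[[ 0.2328  0.9725  0.0068]
 [ 0.9725 -0.2328 -0.0025]
 [-0.0009  0.0072 -1.    ]]
in box x,y -0.1347494352091593 -0.27723801676150117 0.19873438168222274
units to [np.float64(0.5755572), np.float64(0.09214560000000001), 0.123] [ 1.5206 -0.1474  0.5025]
units to [0.5409, -0.1349, 0.12] [-0.0052 -0.0198  0.5248]
```

View pics/fm.png

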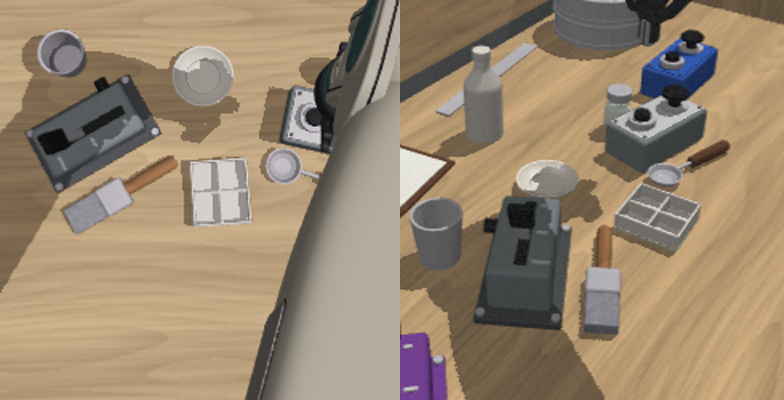

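The lever rests at its far stop (crop (60,137)), the start button has sprung back, nothing else has moved and the arm is clear.

```bash
python3 -c "
from cell import robot
print(robot.finish_job())"
```

```text
the job is handed in; nothing more can be done
None
```

I pushed the lever to its far (full-speed) stop and then pressed the start button to its end stop; the last pictures show the lever still there and the bystanders in view in place, and the job is handed in.

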